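# Close the filter unit and lock its quarter-turn fastener

## Robot

A 6-joint arm with a two-finger parallel gripper is mounted at the origin on a cart in front of the work surface, level with it; the furniture and walls round the work are solid. World frame = base frame: x ahead of the robot, y to its left, z up, the work surface at z = 0. Lengths are in m, angles in rad, forces in N, time in s.
With the tool pointing down it reaches from about 0.225 to 0.875 m from the base axis. Payload 3.4 kg.
Tool frame: the origin (TCP) lies on the centre line of the jaws, within the pads' length; the fingertips stand 22 mm ahead of it and the grasp point (between the pads) lies 3 mm ahead of it; z points along the fingers, y is the line along which they close (so a half turn about z gives the same grasp; the last joint's range is limited). The gripper opens to 85 mm and grips with 20 to 120 N. Pads are 22 mm wide; open, the fingers measure 114 mm over their backs; the gripper's body (76 mm by 85 mm) begins 54 mm behind the grasp point. The pads swing forward as they close: fully open they stand 13 mm farther back than shut.
Start: joints at [1.002, 0.276, 1.505, -0, 1.361, -0.121], TCP at [0.249, 0.518, 0.253] pointing down, gripper open.
Joint ranges: [-2.89, 2.89], [-0.75, 2.08], [0.22, 2.7], [-1.18, 4.32], [0.11, 2.71], [-2.7, 2.7]. Speed limits (rad/s): [2.57, 2.57, 3.14, 3.14, 3.14, 3.14].

## Interface

Orientations are given as a unit quaternion [w, x, y, z].
In Python, from rig import readout, optics, ticket gives the robot as it stands. The module is installed in compiled form; this text tells all that it offers.
- The arm moves only by the shell command python3 -m handwheel 'ROWS' [OPENING] [FORCE]. ROWS is a JSON list of rows, 1 to 5 of them, each an object with the fields xyz (a list: dx, dy, dz in m), rz (a turn about the tool's z in rad); a field left out counts as zero; each row shifts and turns the commanded pose from where the row before left it, along the tool's axes as they then stand; what a row does not reach is not made up. A row lasts 1/12 s, in which the tool goes at most 0.0417 m and 0.125 rad, less where a joint would pass 70% of its speed; a pose out of reach is approached as far as the arm can. OPENING is the finger opening in m, set as the command begins (- or left out keeps the last). The fingers move at their own pace and stop on an object; FORCE is the grip in N (left out, the last holds). Time passes only in rows, so rows that do not move let the fingers close. It prints the time, the measured TCP pose, the force, the opening and the grip force at its end. Input that does not fit is refused with a message, and nothing moves.
- readout.get_state(): the state, without advancing time (a new reading comes with each control period).
- optics.get_image(name): name is "scene" or "top"; returns a dict with "img" (480x640x3 uint8, red, green, blue), "camera_matrix" (3x3 intrinsics, pixels), "T" (4x4, takes a point from camera to world coordinates). Camera axes: x right, y down, z forward; pixel columns grow to the right and rows downward; lengths in m; the calibration is good to about 2 mm. A picture is of the moment at which its call begins. There is no depth.
- ticket.sign_off(): hands the job in; it is judged then, once.
The state is a dict: "clock": time; "qpos": joint angles; "qd": joint speeds; "effort": joint torques, N m; "position": TCP position; "ee_rot": TCP orientation; "contact_force": force on the tool from outside, world axes, zero at the start; "moment": the same for the moment, N m; "width": finger opening in m; "gripper_force": force on a finger pad.
Only numpy, scipy, OpenCV 4.12 (cv2) and the standard library are available. Lean on these libraries where they do the work, as an engineer would, in place of code of your own. Each camera call takes 0.05 s, during which the arm holds its last target. There are 200 camera calls.

## Task

Swing the cover of the air filter unit shut, then press its orange winged quarter-turn fastener down, turn it ninety degrees clockwise until it catches, and let go so that the cover stays locked. How deep the head has to go before it will turn differs from unit to unit, so feel for it, and be gentle: the receptacle inside breaks if the head is rammed onto its stop or the wing is wrenched while still blocked (more than about 20 N). Leave the bottle, the spirit lamp and the petri dish beside it where they are.

Things in the scene. Friction and masses are not known exactly. Their poses are not given: they have to be found in the camera images.
- unit: Air filter unit: white open-topped housing 180 x 150 x 80 mm (x, y, z), fixed to the worktop, a blue filter inside. Origin: centre of its underside, on the worktop; x points from its louvred front to its hinge side, z up. The cover's hinge axis runs along y at x = +92 mm, z = 83 mm.
- cover (a joint): Grey hinged cover, 186 (along x) x 156 x 6 mm, rad. 0 = shut (cover level, its top face 86 mm above the worktop), grows as it opens upwards; it starts 0.5 to 0.85 open. The hinge is stiff: the cover stays where it is left and needs about 1 to 6 N pushed down near its front edge to swing shut.
- cover_edge (a point): Middle of the cover's front edge, on its top face; 187 mm from the hinge axis.
- cover_push (a point): A bare place on the cover's top face to push it shut, 150 mm from the hinge axis, 52 mm to +y of the fastener. Its z axis is the outward normal of the cover.
- stud (a joint): How far the fastener head is pressed down, m: 0 = up, at most 0.0155. Spring: about 4 N when up, plus 0.4 N per mm. The wing is blocked until the head is down an unseen 4 to 12.5 mm (differs each time). 1.5 mm deeper is a hard stop, felt as a sudden rise of force; at the stop or up to 1 mm short of it the wing turns. A caught head springs back 2.5 mm and so stays 1.5 to 10 mm down.
- wing (a joint): Angle of the wing, rad. 0 = open (bar along the unit's y, at the orange marks), grows clockwise seen from above; at 1.57 (bar along the unit's x, at the green marks) its inner cross pin springs 2.5 mm up into a notch and is caught. Ends of travel -0.06 and 1.64.
- wing_grip (a point): Centre of the orange wing bar: 10 mm thick (x), 36 mm long (y), 18 mm high (z). It stands on a round black flange, 42 mm across, whose top is 9 mm below this point. The fastener is carried by the cover, on its middle line 150 mm from the hinge axis; with cover shut and head up this point is 117 mm above the worktop.
- receptacle: Dark slotted block on a steel post inside the housing, straight under the fastener when the cover is shut; it takes the fastener's cross pin. Origin: under the post, at x = -58 mm, z = 0 of the unit. The height of the slotted block on its post differs from unit to unit. Nothing in it needs to be touched by the robot.
- bottle: Amber bottle with black cap, 60 mm across, 142 mm high, loose beside the unit. Origin: centre of its underside.
- lamp: Glass spirit lamp, bluish, 62 mm across, 78 mm high, loose beside the unit. Origin: centre of its underside.
- dish: Clear closed petri dish with whitish filling, lying flat, 55 mm across, 14 mm high, loose beside the unit. Origin: centre of its underside.

How it is judged:
By the outcome, as a careful person would: the job done as asked, in the order asked, and still so for the second after the job is handed in, with the robot touching nothing.
It also fails if it takes over 58 s, if anything falls off the work surface, if the arm or the gripper's body presses on something with over 40 N, if the wrist force passes 120 N, or if a joint passes its speed limit or range.

## Working session

There is one attempt and no reset: what is moved stays moved. The work goes in short steps, Python scripts to look and compute and a shell command to move; the robot and the scene stay as the last step left them, time stands still between calls to the robot, and variables do not carry over. Pictures are saved under pics/ and viewed, at most 10 in all, crops included, and the job is handed in when it is done.

```bash
mkdir -p pics; python3 - <<'E'
from rig import readout, optics
import cv2, numpy as np
for n in ("scene","top"):
    d=optics.get_image(n); cv2.imwrite(f"pics/{n}0.png",d["img"][:,:,::-1]); np.savez(f"{n}0.npz",**d)
    print(n,d["camera_matrix"].round(1).tolist(),d["T"].round(3).tolist())
s=readout.get_state(); print({k:np.round(v,3).tolist() for k,v in s.items()})
E
```

```text
scene [[490.5, 0.0, 321.2], [0.0, 490.5, 246.3], [0.0, 0.0, 1.0]] [[0.749, -0.333, 0.572, -0.065], [-0.662, -0.388, 0.641, -0.622], [0.008, -0.859, -0.511, 0.655], [0.0, 0.0, 0.0, 1.0]]
top [[602.3, 0.0, 319.6], [0.0, 602.3, 233.8], [0.0, 0.0, 1.0]] [[-0.001, -0.987, 0.16, 0.354], [-1.0, -0.003, -0.022, 0.069], [0.023, -0.16, -0.987, 1.306], [0.0, 0.0, 0.0, 1.0]]
{'clock': 0.1, 'qpos': [1.002, 0.276, 1.506, -0.0, 1.361, -0.121], 'qd': [-0.001, -0.002, -0.004, 0.0, -0.0, -0.002], 'effort': [0.001, -41.77, -24.64, -0.0, 0.006, -0.0], 'position': [0.249, 0.518, 0.253], 'ee_rot': [-0.0, 0.222, 0.975, -0.001], 'contact_force': [0.062, 0.453, -0.274], 'moment': [0.025, 0.006, -0.013], 'gripper_force': 0.0, 'width': 0.085}
```

View pics/scene0.png

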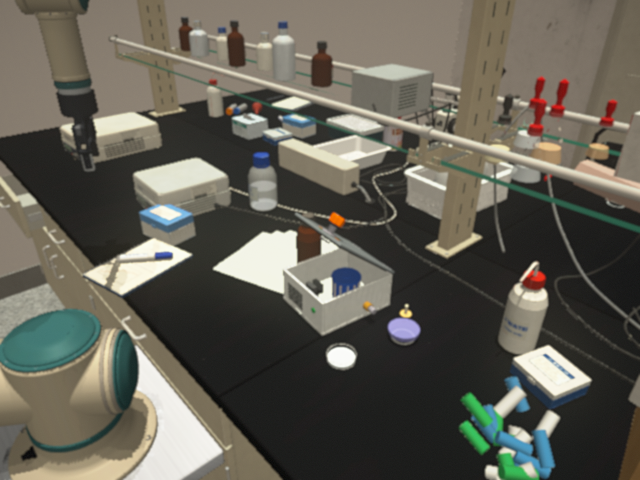

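View pics/top0.png

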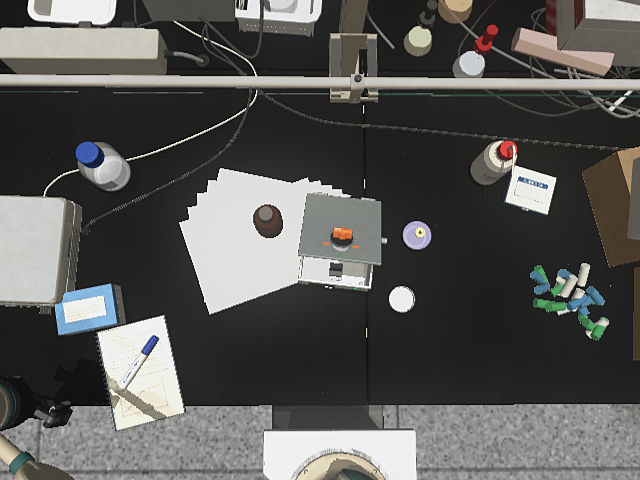

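The scene view shows the unit at about (338,285), with its cover open and the orange wing at (337,219). In the top view the cover spans (300–382, 195–262), the wing is at (342,236), the bottle at (267,220), the lamp at (417,235) and the dish at (401,299). The front faces the robot. Next I'll take enlarged crops and triangulate.

```bash
cat > h.py <<'E'
import numpy as np, cv2
from rig import readout, optics
def get(n): return optics.get_image(n)
def ray(d,uv):
    k=np.linalg.inv(d["camera_matrix"])@np.array([uv[0],uv[1],1.]); T=d["T"]; r=T[:3,:3]@k
    return T[:3,3],r/np.linalg.norm(r)
def plane(d,uv,z):
    o,r=ray(d,uv); return o+r*(z-o[2])/r[2]
def tri(d1,u1,d2,u2):
    o1,r1=ray(d1,u1);o2,r2=ray(d2,u2)
    t=np.linalg.lstsq(np.c_[r1,-r2],o2-o1,rcond=None)[0]
    a,b=o1+t[0]*r1,o2+t[1]*r2; return (a+b)/2,np.linalg.norm(a-b)
def orange(d,box):
    x0,y0,x1,y1=box; h=cv2.cvtColor(d["img"],cv2.COLOR_RGB2HSV)
    m=cv2.inRange(h,(3,170,90),(20,255,255)); q=np.zeros_like(m); q[y0:y1,x0:x1]=m[y0:y1,x0:x1]
    n,l,s,c=cv2.connectedComponentsWithStats(q); return [(s[i].tolist(),c[i].round(1).tolist()) for i in range(1,n) if s[i][4]>3]
E
python3 - <<'E'
from h import *
S=dict(np.load("scene0.npz"));T=dict(np.load("top0.npz"))
a=S["img"][200:340,270:440]; b=T["img"][185:315,285:435]
a=cv2.resize(a,None,fx=4.5,fy=4.5,interpolation=cv2.INTER_CUBIC)[:590,:790]; b=cv2.resize(b,None,fx=4.5,fy=4.5,interpolation=cv2.INTER_CUBIC)
cv2.imwrite("pics/a.png",a[:,:,::-1]);cv2.imwrite("pics/b.png",b[:,:,::-1])
print(orange(S,(280,200,440,340)));print(orange(T,(290,190,400,300)))
E
```

```text
[([329, 212, 16, 16, 162], [336.7, 219.4]), ([303, 230, 3, 3, 4], [303.8, 231.2]), ([307, 230, 7, 3, 16], [309.9, 231.0]), ([364, 302, 6, 7, 24], [366.1, 304.6])]
[([333, 228, 19, 11, 145], [342.5, 233.6]), ([323, 243, 6, 2, 7], [325.9, 243.1]), ([353, 246, 6, 2, 10], [355.6, 246.5])]
```

View pics/a.png

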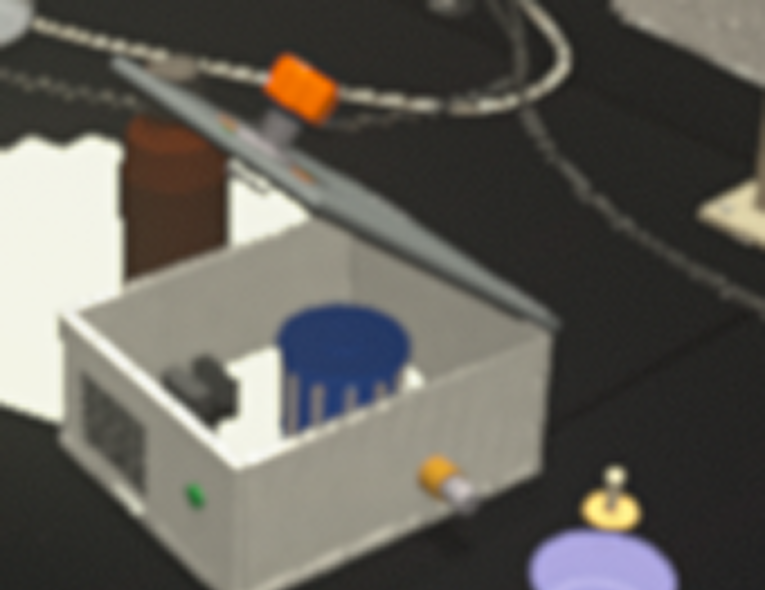

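View pics/b.png

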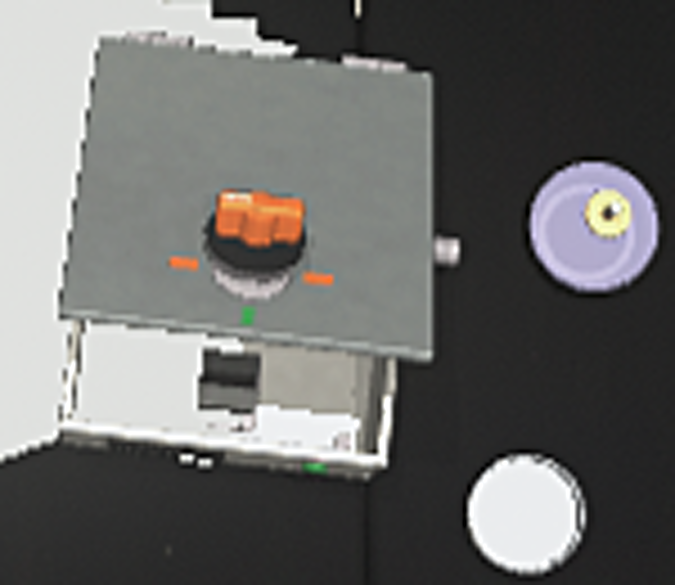

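The crops show the following:
- **Cover:** the front corners are at top-crop (62,317) and (432,358), and scene-crop (115,62) and (318,210).
- **Housing:** the front rim corners are at top-crop (62,432) and (386,460), and scene-crop (65,318) and (238,468).
- **Wing:** it is at its open position, along y.

Now to triangulate these.

```bash
python3 - <<'E'
from h import *
S=dict(np.load("scene0.npz"));T=dict(np.load("top0.npz"))
t=lambda u,v:(285+u/4.5-.4,185+v/4.5-.4); s=lambda u,v:(270+u/4.5-.4,200+v/4.5-.4)
P={}
for n,a,b in [("coverFL",t(62,317),s(115,62)),("coverFR",t(432,358),s(318,210)),("rimFL",t(62,432),s(65,318)),("rimFR",t(386,460),s(238,468)),("hingeR",t(432,72),s(557,325)),("wing",(342.5,233.6),(336.7,219.4)),("markL",(325.9,243.1),(309,231)),("dish",t(526,514),(341,356))]:
    p,e=tri(T,a,S,b); P[n]=p; print(n,p.round(4),round(e,4))
L,R=P["rimFL"],P["rimFR"]; y=(L-R)[:2]; print("width",np.linalg.norm(y)); y/=np.linalg.norm(y); x=np.array([y[1],-y[0]])
yaw=np.arctan2(x[1],x[0]); print("yaw",yaw)
f=(plane(T,t(62,432),.08)+plane(T,t(386,460),.08))/2
org=((L+R)/2)[:2]+.09*x; o2=f[:2]+.09*x; print("org",org,o2)
h=org+.092*x; e=(P["coverFL"]+P["coverFR"])/2; d=(h-e[:2])@x; print("cover ang",np.arctan2(e[2]-.083,d),np.hypot(d,e[2]-.083))
w=P["wing"]; print("wing d",(h-w[:2])@x,(h-w[:2])@y,w[2])
for n,uv,z in [("lamp",t(594,228),.045),("bottlecap",(266,213),.142)]: print(n,plane(T,uv,z).round(3))
E
```

```text
coverFL [0.4928 0.0835 0.1987] 0.0001
coverFR [ 0.4763 -0.0691  0.1956] 0.0005
rimFL [0.4573 0.0838 0.0739] 0.0037
rimFR [ 0.4421 -0.0616  0.077 ] 0.0023
hingeR [ 0.6206 -0.0845  0.0843] 0.0024
wing [0.5326 0.0017 0.2037] 0.0004
markL [0.5086 0.039  0.1728] 0.0253
dish [ 0.422  -0.1364  0.0071] 0.0008
width 0.14618602490507043
yaw -0.10444113009949704
org [0.53918869 0.00172715] [0.53852467 0.00201886]
cover ang 0.6604341562297232 0.18603458729574557
wing d 0.09858678307174297 0.0007474613063692183 0.2037380879197427
lamp [ 0.555 -0.166  0.045]
bottlecap [0.583 0.148 0.142]
```

All the points check out: the unit is at (0.539, 0.002) with yaw −0.105, the cover is about 0.66 open, and the wing radius is consistent. I'll turn the tool so its y axis lies along the unit's x, close the fingers and lift a little.

```bash
python3 -m handwheel '[{"xyz": [0, 0, -0.008], "rz": 0.1227}, {"xyz": [0, 0, -0.008], "rz": 0.1227}, {"xyz": [0, 0, -0.008], "rz": 0.1227}, {"xyz": [0, 0, -0.008], "rz": 0.1227}, {"xyz": [0, 0, -0.008], "rz": 0.1227}]' 0 20
python3 -m handwheel '[{"rz": 0.1227}, {"rz": 0.1227}, {"rz": 0.1227}, {"rz": 0.1227}, {"rz": 0.1227}]'
python3 -m handwheel '[{"xyz": [-0.0332, 0.0238, 0]}, {"xyz": [-0.0332, 0.0238, 0]}, {"xyz": [-0.0332, 0.0238, 0]}, {"xyz": [-0.0332, 0.0238, 0]}, {"xyz": [-0.0332, 0.0238, 0]}]'
python3 -m handwheel '[{"xyz": [-0.0332, 0.0238, 0]}, {"xyz": [-0.0332, 0.0238, 0]}, {"xyz": [-0.0332, 0.0238, 0]}, {"xyz": [-0.0332, 0.0238, 0]}]'
cat >> h.py <<'E'
O=np.array([.539,.0018]);YAW=-.105
def rel():
    s=readout.get_state();c,n=np.cos(YAW),np.sin(YAW);d=np.array(s["position"])[:2]-O
    w,x,y,z=s["ee_rot"]; hd=np.arctan2(w*w-x*x+y*y-z*z,2*(x*y-w*z))
    print("t",round(s["clock"],2),"unit xy",round(c*d[0]+n*d[1],4),round(-n*d[0]+c*d[1],4),"z",round(s["position"][2],4),"yhead",round(hd-YAW,4),"F",np.round(s["contact_force"],2),"M",np.round(s["moment"],2),"w",round(s["width"],4),"q6",round(s["qpos"][5],3))
E
python3 -c "from h import *;rel()"
```

```text
clock: 0.52
position: [0.2488, 0.518, 0.2931]
ee_rot: [-0.0, 0.509, 0.861, -0.001]
contact_force: [0.6, -0.2, 0.3]
width: 0.0259
gripper_force: 0.0
clock: 0.93
position: [0.2488, 0.5181, 0.2928]
ee_rot: [0.0, 0.745, 0.667, -0.001]
contact_force: [0.2, 0.4, 0.3]
width: 0.0003
gripper_force: 0.0
clock: 1.35
position: [0.3503, 0.3391, 0.2929]
ee_rot: [0.0, 0.743, 0.67, -0.0]
contact_force: [1.3, -0.2, -0.7]
width: -0.0004
gripper_force: 0.0
clock: 1.68
position: [0.4313, 0.197, 0.2931]
ee_rot: [-0.0, 0.743, 0.669, -0.0]
contact_force: [-0.1, 0.5, 0.7]
width: -0.0
gripper_force: 0.0
t 1.68 unit xy -0.1276 0.1828 z 0.2931 yhead 0.0011 F [-0.08  0.47  0.67] M [-0.   -0.06 -0.02] w -0.0 q6 0.385
```

```bash
python3 -m handwheel '[{"xyz": [-0.0327, 0.0237, 0]}, {"xyz": [-0.0327, 0.0237, 0]}, {"xyz": [-0.0327, 0.0237, 0]}, {"xyz": [-0.0327, 0.0237, 0]}, {}]' >/dev/null
python3 -m handwheel '[{"xyz": [0, 0, 0.03]}, {"xyz": [0, 0, 0.03]}, {"xyz": [0, 0, 0.018]}, {}]' >/dev/null
python3 -c "from h import *;rel()"
python3 -m handwheel '[{"xyz": [0, 0, 0.006]}, {"xyz": [0, 0, 0.006]}, {"xyz": [0, -0.0015, 0.006]}, {"xyz": [0, -0.0015, 0.006]}, {}]' >/dev/null
python3 -c "from h import *;rel()"
```

```text
t 2.43 unit xy -0.0361 0.0537 z 0.2111 yhead 0.0005 F [-0.36  0.08 -0.01] M [0.04 0.01 0.02] w -0.0001 q6 0.084
t 2.85 unit xy -0.0365 0.0542 z 0.1908 yhead 0.0012 F [-0.25  0.54  1.35] M [ 0.03 -0.   -0.04] w 0.0002 q6 0.084
```

```bash
python3 -m handwheel '[{"xyz": [0, -0.0025, 0.008]}, {"xyz": [0, -0.0025, 0.008]}, {"xyz": [0, -0.0025, 0.008]}, {}]' >/dev/null
python3 -c "from h import *;rel()"
python3 -m handwheel '[{"xyz": [0, -0.0025, 0.008]}, {"xyz": [0, -0.0025, 0.008]}, {"xyz": [0, -0.0025, 0.008]}, {}]' >/dev/null
python3 -c "from h import *;rel()"
```

```text
t 3.18 unit xy -0.0456 0.0539 z 0.1653 yhead 0.0011 F [-0.23  0.24  0.12] M [-0.08  0.   -0.09] w 0.0002 q6 0.085
t 3.52 unit xy -0.0528 0.0538 z 0.1414 yhead 0.001 F [ 0.31 -0.02  0.27] M [-0.05  0.04  0.  ] w -0.0001 q6 0.087
```

```bash
python3 - <<'E'
from h import *
d=get("scene"); print(orange(d,(270,190,440,340)))
a=cv2.resize(d["img"][180:340,250:440],None,fx=3.7,fy=3.7,interpolation=cv2.INTER_CUBIC); cv2.imwrite("pics/c.png",a[:,:,::-1])
E
```

```text
[([312, 243, 14, 15, 128], [318.4, 250.3]), ([364, 302, 6, 7, 25], [366.2, 304.6])]
```

View pics/c.png

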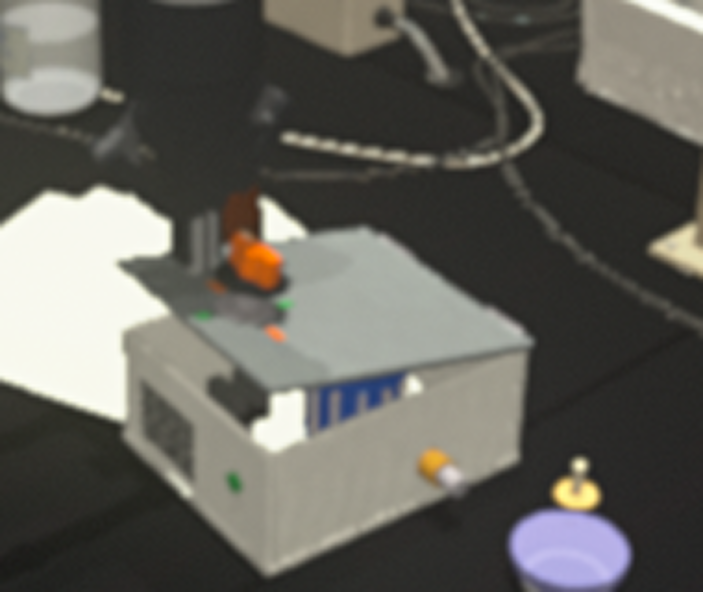

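The cover is following the fingertips: its front edge is now at about crop (200,320) and partly shut. I'll keep pushing, more gently near the end.

```bash
python3 -m handwheel '[{"xyz": [0, -0.002, 0.008]}, {"xyz": [0, -0.002, 0.008]}, {"xyz": [0, 0, 0.007]}, {}]' >/dev/null
python3 -c "from h import *;rel()"
python3 -m handwheel '[{"xyz": [0, 0, 0.004]}, {"xyz": [0, 0, 0.003]}, {}]' >/dev/null
python3 -c "from h import *;rel()"
```

```text
t 3.9 unit xy -0.0564 0.0539 z 0.1186 yhead 0.001 F [ 0.03 -0.14 -0.26] M [-0.   -0.01 -0.01] w -0.0 q6 0.087
t 4.15 unit xy -0.0556 0.054 z 0.1126 yhead 0.001 F [0.65 0.75 0.01] M [-0.04  0.04  0.01] w -0.0002 q6 0.087
```

```bash
python3 -m handwheel '[{"xyz": [0, 0, 0.002]}, {}]' >/dev/null
python3 -c "from h import *;rel()"
python3 -m handwheel '[{"xyz": [0, 0, 0.001]}, {}]' >/dev/null
python3 -c "from h import *;rel()"
```

```text
t 4.32 unit xy -0.055 0.054 z 0.1111 yhead 0.0009 F [ 0.74  0.46 -0.63] M [-0.02 -0.07  0.04] w 0.0 q6 0.087
t 4.48 unit xy -0.055 0.054 z 0.1103 yhead 0.001 F [ 0.74 -0.26  0.07] M [0.02 0.01 0.03] w 0.0002 q6 0.087
```

```bash
python3 -m handwheel '[{"xyz": [0, 0, 0.0015]}, {}, {}]' >/dev/null
python3 -c "from h import *;rel()"
python3 -m handwheel '[{"xyz": [0, 0, 0.001]}, {}]' >/dev/null
python3 -c "from h import *;rel()"
python3 -m handwheel '[{"xyz": [0, 0, 0.001]}, {}]' >/dev/null
python3 -c "from h import *;rel()"
```

```text
t 4.73 unit xy -0.0551 0.054 z 0.1088 yhead 0.001 F [0.12 0.96 0.09] M [-0.08  0.    0.02] w 0.0 q6 0.087
t 4.9 unit xy -0.0551 0.054 z 0.108 yhead 0.001 F [-0.94 -0.72  2.52] M [-0.    0.09 -0.01] w 0.0001 q6 0.087
t 5.07 unit xy -0.0551 0.054 z 0.1079 yhead 0.0011 F [-2.38 -0.31  9.79] M [-0.02  0.48 -0.02] w -0.0005 q6 0.087
```

The force rises firmly at a fingertip height of 0.086, so the cover is shut. I'll back off, open the gripper and measure the wing.

```bash
python3 -m handwheel '[{"xyz": [0, 0, -0.03]}, {"xyz": [0, 0, -0.035]}, {"xyz": [0, 0, -0.035]}, {"xyz": [0.02, -0.03, 0]}, {"xyz": [0.02, -0.03, 0]}]' 0.085 >/dev/null
python3 -m handwheel '[{"xyz": [0.02, -0.03, 0]}, {"xyz": [0.02, -0.03, 0]}, {}]' >/dev/null
python3 - <<'E'
from h import *
rel(); S=get("scene");T=get("top")
a=orange(S,(270,190,440,340));b=orange(T,(290,190,400,300));print(a);print(b)
A=max(a,key=lambda r:r[0][4])[1];B=max(b,key=lambda r:r[0][4])[1]
p,e=tri(T,B,S,A);print("wing",p.round(4),e); c,n=np.cos(YAW),np.sin(YAW);
for q in (p,plane(T,B,.121)):
    d=q[:2]-O;print("unit",c*d[0]+n*d[1],-n*d[0]+c*d[1])
for n_,d,o in(("d",S,(250,180)),("e",T,(285,185))):
    i=cv2.resize(d["img"][o[1]:o[1]+150,o[0]:o[0]+190],None,fx=3.9,fy=3.9,interpolation=cv2.INTER_CUBIC);cv2.imwrite(f"pics/{n_}.png",i[:,:,::-1])
E
```

```text
t 5.73 unit xy -0.1815 0.1356 z 0.2063 yhead 0.0046 F [ 0.06 -1.06 -0.  ] M [-0.06 -0.03  0.02] w 0.0849 q6 0.32
[([300, 227, 18, 7, 51], [310.1, 230.3]), ([309, 259, 12, 14, 113], [314.5, 265.6]), ([321, 283, 3, 2, 4], [322.0, 283.5]), ([364, 302, 6, 7, 25], [366.2, 304.6])]
[([328, 263, 18, 9, 50], [336.4, 266.7])]
wing [0.4805 0.0087 0.1132] 0.0004998534401088687
unit -0.05889705952313192 0.0007101635334641797
unit -0.05998153422877028 0.0011452915148200838
```

View pics/d.png

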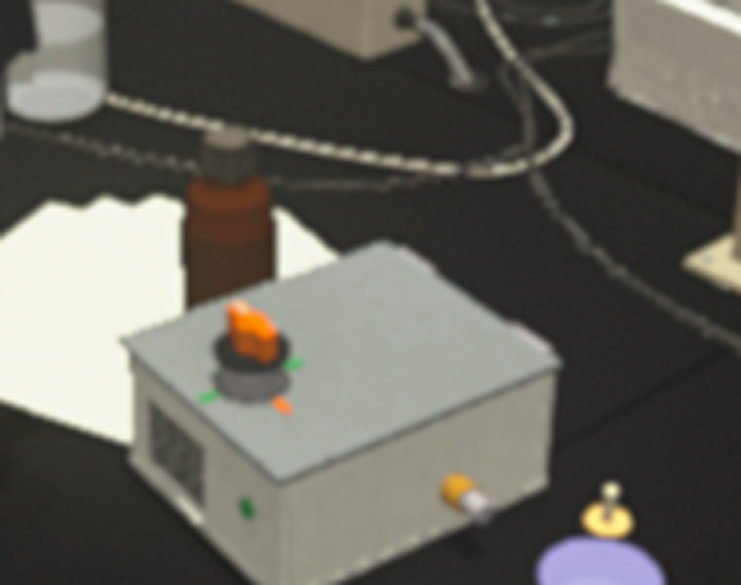

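View pics/e.png

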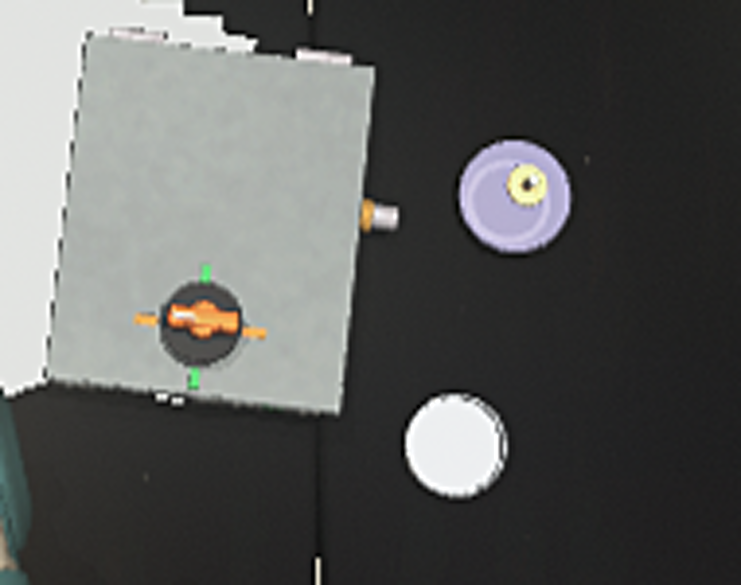

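The cover is shut flat. The wing lies along y at the orange marks, with its centre at crop-e (204,319), and the midpoint of the four marks is (201,326). I'll compute the fastener axis from those marks.

```bash
python3 - <<'E'
from h import *
T=get("top");c,n=np.cos(YAW),np.sin(YAW)
t=lambda u,v:(285+(u+.5)/3.9-.5,185+(v+.5)/3.9-.5)
for uv,z in ((t(201,326),.086),(t(204,319),.122),(t(201,324),.108)):
    p=plane(T,uv,z);d=p[:2]-O;print(p.round(4),"unit",(c*d[0]+n*d[1]).round(4),(-n*d[0]+c*d[1]).round(4))
a=plane(T,t(147,320),.086)-plane(T,t(254,333),.086);print("yaw",np.arctan2(-a[0],a[1]))
rel()
E
```

```text
[0.4801 0.0079 0.086 ] unit -0.0592 -0.0001
[0.4799 0.0082 0.122 ] unit -0.0594 0.0002
[0.4788 0.009  0.108 ] unit -0.0606 0.0009
yaw -0.11951435769493092
t 5.88 unit xy -0.1749 0.134 z 0.207 yhead 0.0023 F [0.14 0.76 0.35] M [ 0.    0.02 -0.01] w 0.0847 q6 0.317
```

```bash
python3 -m handwheel '[{"xyz": [-0.0267, 0.0232, 0]}, {"xyz": [-0.0267, 0.0232, 0]}, {"xyz": [-0.0267, 0.0232, 0]}, {"xyz": [-0.0267, 0.0232, 0]}, {"xyz": [-0.0267, 0.0232, 0]}]' 0.04 >/dev/null
python3 -m handwheel '[{}, {}]' >/dev/null
python3 -c "from h import *;rel()"
```

```text
t 6.47 unit xy -0.0569 -0.002 z 0.2062 yhead -0.0039 F [-0.35  0.73 -0.94] M [-0.02  0.05  0.  ] w 0.0401 q6 -0.023
```

```bash
python3 -m handwheel '[{"xyz": [0.0023, -0.0021, 0.025]}, {"xyz": [0, 0, 0.025]}, {"xyz": [0, 0, 0.0155]}, {"xyz": [0, 0, 0.004]}, {"xyz": [0, 0, 0.004]}]' >/dev/null
python3 -m handwheel '[{}, {}]' >/dev/null
python3 -c "from h import *;rel()"
python3 -m handwheel '[{}, {}, {}, {}, {}]' 0.0 30
python3 -c "from h import *;rel()"
```

```text
t 7.05 unit xy -0.0605 0.003 z 0.1341 yhead 0.0013 F [0.13 0.47 0.89] M [ 0.   -0.01  0.03] w 0.04 q6 -0.019
clock: 7.47
position: [0.4802, 0.0109, 0.1344]
ee_rot: [0.001, 0.743, 0.669, 0.002]
contact_force: [3.1, 1.4, 3.9]
width: 0.009
gripper_force: 35.0
t 7.47 unit xy -0.0594 0.0029 z 0.1344 yhead 0.0008 F [3.14 1.4  3.95] M [ 0.05 -0.47 -0.  ] w 0.009 q6 -0.019
```

```bash
python3 -m handwheel '[{}, {}]' 0.03 >/dev/null
python3 -m handwheel '[{"xyz": [-0.0027, 0.0015, 0.0015]}, {}, {}]' >/dev/null
python3 -c "from h import *;rel()"
python3 -m handwheel '[{}, {}, {}, {}, {}]' 0.0 40 >/dev/null
python3 -c "from h import *;rel()"
```

```text
t 7.88 unit xy -0.0603 -0.0001 z 0.1313 yhead 0.0007 F [-0.64  0.16  0.08] M [-0.01 -0.   -0.01] w 0.03 q6 -0.024
t 8.3 unit xy -0.0593 0.0001 z 0.1318 yhead 0.0011 F [ 2.19 -0.34 -1.4 ] M [-0.03 -0.23 -0.07] w 0.0087 q6 -0.024
```

Gripped: the width is 9 mm, as expected for the bar, and the tool is centred. Next I'll press in small steps.

```bash
python3 -m handwheel '[{"xyz": [0, 0.0008, 0.001]}, {"xyz": [0, 0, 0.001]}, {}]' >/dev/null
python3 -c "from h import *;rel()"
python3 -m handwheel '[{"xyz": [0, 0, 0.001]}, {}]' >/dev/null
python3 -c "from h import *;rel()"
python3 -m handwheel '[{"xyz": [0, 0, 0.001]}, {}]' >/dev/null
python3 -c "from h import *;rel()"
```

```text
t 8.55 unit xy -0.0591 0.0001 z 0.13 yhead 0.0011 F [-0.67 -0.51  3.97] M [-0.03  0.21 -0.01] w 0.0088 q6 -0.024
t 8.72 unit xy -0.0591 0.0 z 0.1289 yhead 0.001 F [-0.8  -0.97  3.77] M [-0.1   0.27 -0.02] w 0.0086 q6 -0.024
t 8.88 unit xy -0.0591 0.0001 z 0.1278 yhead 0.001 F [-1.82 -0.76  4.43] M [-0.1   0.23 -0.03] w 0.0084 q6 -0.024
```

```bash
python3 -m handwheel '[{"xyz": [0, 0, 0.0005]}, {"xyz": [0, 0, 0.0004]}]' >/dev/null
python3 -c "from h import *;rel()"
python3 -m handwheel '[{"xyz": [0, 0, 0.0004]}, {"xyz": [0, 0, 0.0004]}]' >/dev/null
python3 -c "from h import *;rel()"
python3 -m handwheel '[{"xyz": [0, 0, 0.0004]}, {"xyz": [0, 0, 0.0004]}]' >/dev/null
python3 -c "from h import *;rel()"
```

```text
t 9.05 unit xy -0.0591 0.0001 z 0.127 yhead 0.0011 F [-1.87 -0.68  4.97] M [-0.08  0.33  0.01] w 0.0087 q6 -0.024
t 9.22 unit xy -0.0591 0.0001 z 0.1262 yhead 0.0011 F [-0.52 -0.97  6.06] M [-0.13  0.36  0.04] w 0.0089 q6 -0.024
t 9.38 unit xy -0.0591 0.0001 z 0.1255 yhead 0.001 F [-1.84  0.29  7.1 ] M [-0.13  0.37 -0.07] w 0.009 q6 -0.024
```

```bash
python3 -m handwheel '[{"xyz": [0, 0, 0.0004]}, {"xyz": [0, 0, 0.0004]}]' >/dev/null
python3 -c "from h import *;rel()"
python3 -m handwheel '[{"xyz": [0, 0, 0.0004]}, {"xyz": [0, 0, 0.0004]}]' >/dev/null
python3 -c "from h import *;rel()"
```

```text
t 9.55 unit xy -0.0591 0.0001 z 0.1247 yhead 0.0011 F [-1.73 -0.68  7.38] M [-0.05  0.43 -0.02] w 0.0086 q6 -0.024
t 9.72 unit xy -0.0591 0.0 z 0.124 yhead 0.0011 F [-2.19 -1.07  6.77] M [-0.03  0.43  0.02] w 0.0089 q6 -0.024
```

```bash
python3 -m handwheel '[{"xyz": [0, 0, 0.0004]}, {"xyz": [0, 0, 0.0003]}]' >/dev/null
python3 -c "from h import *;rel()"
python3 -m handwheel '[{"xyz": [0, 0, 0.0004]}, {"xyz": [0, 0, 0.0003]}]' >/dev/null
python3 -c "from h import *;rel()"
```

```text
t 9.88 unit xy -0.0591 0.0001 z 0.1233 yhead 0.0011 F [-1.76  0.14  5.96] M [-0.06  0.41 -0.05] w 0.0088 q6 -0.024
t 10.05 unit xy -0.0591 0.0001 z 0.1226 yhead 0.001 F [-2.54 -0.17  7.54] M [-0.09  0.48  0.01] w 0.009 q6 -0.024
```

```bash
python3 -m handwheel '[{"xyz": [0, 0, 0.0004]}, {"xyz": [0, 0, 0.0003]}]' >/dev/null
python3 -c "from h import *;rel()"
python3 -m handwheel '[{"xyz": [0, 0, 0.0004]}, {"xyz": [0, 0, 0.0003]}]' >/dev/null
python3 -c "from h import *;rel()"
```

```text
t 10.22 unit xy -0.0591 0.0001 z 0.1219 yhead 0.0011 F [-2.77 -0.07  6.27] M [-0.07  0.46  0.01] w 0.0088 q6 -0.024
t 10.38 unit xy -0.0591 0.0001 z 0.1213 yhead 0.0011 F [-2.09  0.15  7.73] M [-0.08  0.4  -0.04] w 0.0089 q6 -0.024
```

```bash
python3 -m handwheel '[{"xyz": [0, 0, 0.0004]}, {"xyz": [0, 0, 0.0003]}]' >/dev/null
python3 -c "from h import *;rel()"
python3 -m handwheel '[{"xyz": [0, 0, 0.0004]}, {"xyz": [0, 0, 0.0003]}]' >/dev/null
python3 -c "from h import *;rel()"
```

```text
t 10.55 unit xy -0.0591 0.0001 z 0.1206 yhead 0.0011 F [-1.62 -0.07  9.04] M [-0.1   0.49 -0.06] w 0.0092 q6 -0.024
t 10.72 unit xy -0.0591 0.0001 z 0.1199 yhead 0.0011 F [-1.53 -0.7   8.55] M [ 0.01  0.48 -0.01] w 0.0084 q6 -0.024
```

```bash
python3 -m handwheel '[{"xyz": [0, 0, 0.0004]}, {"xyz": [0, 0, 0.0003]}]' >/dev/null
python3 -c "from h import *;rel()"
python3 -m handwheel '[{"xyz": [0, 0, 0.0004]}, {"xyz": [0, 0, 0.0003]}]' >/dev/null
python3 -c "from h import *;rel()"
```

```text
t 10.88 unit xy -0.0591 0.0 z 0.1193 yhead 0.001 F [-2.43 -0.63  8.87] M [-0.06  0.54 -0.06] w 0.0086 q6 -0.024
t 11.05 unit xy -0.0591 0.0 z 0.1186 yhead 0.0011 F [-1.25  0.11  8.32] M [-0.11  0.52 -0.01] w 0.0087 q6 -0.024
```

```bash
python3 -m handwheel '[{"xyz": [0, 0, 0.0003]}, {"xyz": [0, 0, 0.0001]}]' >/dev/null
python3 -c "from h import *;rel()"
python3 -m handwheel '[{"xyz": [0, 0, 0.0003]}, {"xyz": [0, 0, 0.0001]}]' >/dev/null
python3 -c "from h import *;rel()"
```

```text
t 11.22 unit xy -0.0591 0.0 z 0.1182 yhead 0.0011 F [-2.54 -0.18  9.52] M [-0.06  0.53 -0.02] w 0.0088 q6 -0.024
t 11.38 unit xy -0.0591 0.0 z 0.1179 yhead 0.0011 F [-2.02 -0.39  9.47] M [-0.07  0.49  0.01] w 0.009 q6 -0.024
```

```bash
python3 -m handwheel '[{"xyz": [0, 0, 0.0003]}, {"xyz": [0, 0, 0.0001]}]' >/dev/null
python3 -c "from h import *;rel()"
python3 -m handwheel '[{"xyz": [0, 0, 0.0003]}, {"xyz": [0, 0, 0.0001]}]' >/dev/null
python3 -c "from h import *;rel()"
```

```text
t 11.55 unit xy -0.059 0.0001 z 0.1178 yhead 0.0012 F [-3.65  0.65 12.41] M [-0.06  0.63 -0.03] w 0.0086 q6 -0.024
t 11.72 unit xy -0.059 0.0001 z 0.1178 yhead 0.0012 F [-3.72 -0.44 14.89] M [-0.03  0.81 -0.05] w 0.0088 q6 -0.024
```

The force jumps at z = 0.1178, about 14 mm down, which is the stop. I'll back off to roughly 0.4 mm short and start turning.

```bash
python3 -m handwheel '[{"xyz": [0, 0, -0.0008]}, {}]' >/dev/null
python3 -c "from h import *;rel()"
python3 -m handwheel '[{"rz": 0.03}, {"rz": 0.03}, {}]' >/dev/null
python3 -c "from h import *;rel()"
```

```text
t 11.88 unit xy -0.059 0.0001 z 0.1181 yhead 0.0012 F [-2.76 -0.27  8.83] M [-0.03  0.52 -0.  ] w 0.009 q6 -0.024
t 12.13 unit xy -0.0591 0.0001 z 0.1179 yhead -0.0598 F [-2.72 -1.02  8.96] M [-0.04  0.51 -0.02] w 0.0089 q6 0.037
```

```bash
python3 -m handwheel '[{"rz": 0.04}, {"rz": 0.04}, {"rz": 0.04}, {}]' >/dev/null
python3 -c "from h import *;rel()"
python3 -m handwheel '[{"rz": 0.06}, {"rz": 0.06}, {"rz": 0.06}, {}]' >/dev/null
python3 -c "from h import *;rel()"
```

```text
t 12.47 unit xy -0.0593 0.0001 z 0.1179 yhead -0.1802 F [-2.84 -0.18  9.89] M [-0.05  0.58  0.02] w 0.0087 q6 0.157
t 12.8 unit xy -0.0596 0.0002 z 0.1179 yhead -0.3609 F [-3.4  -0.41  9.81] M [-0.01  0.69 -0.03] w 0.0085 q6 0.338
```

```bash
python3 -m handwheel '[{"rz": 0.1}, {"rz": 0.1}, {"rz": 0.1}, {"rz": 0.1}, {}]' >/dev/null
python3 -c "from h import *;rel()"
python3 -m handwheel '[{"rz": 0.1}, {"rz": 0.1}, {"rz": 0.1}, {"rz": 0.1}, {}]' >/dev/null
python3 -c "from h import *;rel()"
```

```text
t 13.22 unit xy -0.0601 0.0005 z 0.1178 yhead -0.7626 F [-4.29  1.41 11.21] M [ 0.2   0.8  -0.02] w 0.0087 q6 0.739
t 13.63 unit xy -0.0605 0.0011 z 0.1178 yhead -1.163 F [-4.59  3.57 11.71] M [ 0.53  0.85 -0.02] w 0.0089 q6 1.139
```

```bash
python3 -m handwheel '[{"xyz": [-0.0005, -0.0008, -0.0002]}, {}]' >/dev/null
python3 -c "from h import *;rel()"
python3 -m handwheel '[{"rz": 0.1}, {"rz": 0.1}, {"rz": 0.1}, {"rz": 0.05}, {}]' >/dev/null
python3 -c "from h import *;rel()"
```

```text
t 13.8 unit xy -0.0605 0.0012 z 0.118 yhead -1.1592 F [-2.89  0.8   8.88] M [ 0.27  0.58 -0.01] w 0.0085 q6 1.137
t 14.22 unit xy -0.0606 0.0016 z 0.1179 yhead -1.5115 F [-3.34  3.42  9.1 ] M [ 0.53  0.58 -0.04] w 0.0089 q6 1.489
```

```bash
python3 -m handwheel '[{"rz": 0.04}, {"rz": 0.03}, {}]' >/dev/null
python3 -c "from h import *;rel()"
python3 -m handwheel '[{"xyz": [0, 0, -0.001]}, {"xyz": [0, 0, -0.001]}, {}]' >/dev/null
python3 -c "from h import *;rel()"
python3 -m handwheel '[{"xyz": [0, 0, -0.0008]}, {}]' >/dev/null
python3 -c "from h import *;rel()"
```

```text
t 14.47 unit xy -0.0606 0.0018 z 0.1179 yhead -1.5808 F [-3.69  2.65  9.35] M [ 0.63  0.58 -0.05] w 0.0086 q6 1.558
t 14.72 unit xy -0.0606 0.0018 z 0.1199 yhead -1.5798 F [-2.9   2.95  8.74] M [ 0.64  0.55 -0.01] w 0.0091 q6 1.557
t 14.88 unit xy -0.0606 0.0017 z 0.1206 yhead -1.5798 F [-2.65  3.23  9.05] M [ 0.6   0.48 -0.06] w 0.0091 q6 1.557
```

```bash
python3 -m handwheel '[{"xyz": [0, 0, -0.0005]}, {}]' >/dev/null
python3 -c "from h import *;rel()"
python3 -m handwheel '[{"xyz": [0, 0, -0.0005]}, {}]' >/dev/null
python3 -c "from h import *;rel()"
```

```text
t 15.05 unit xy -0.0606 0.0017 z 0.121 yhead -1.5798 F [-2.9   3.38  8.4 ] M [ 0.59  0.56 -0.02] w 0.0087 q6 1.557
t 15.22 unit xy -0.0606 0.0018 z 0.1215 yhead -1.5798 F [-2.34  3.71  7.2 ] M [0.65 0.49 0.02] w 0.0086 q6 1.557
```

Caught depth should be 4 mm above the stop, so z ≈ 0.1218. I'm just short of that, so I'll keep lifting gently.

```bash
python3 -m handwheel '[{"xyz": [0, 0, -0.0005]}, {}]' >/dev/null
python3 -c "from h import *;rel()"
python3 -m handwheel '[{"xyz": [0, 0, -0.0005]}, {}]' >/dev/null
python3 -c "from h import *;rel()"
```

```text
t 15.38 unit xy -0.0606 0.0017 z 0.1219 yhead -1.5798 F [-2.49  3.39  6.57] M [ 0.59  0.46 -0.03] w 0.0092 q6 1.557
t 15.55 unit xy -0.0606 0.0017 z 0.122 yhead -1.5798 F [-1.35  4.59  4.3 ] M [ 0.79  0.38 -0.08] w 0.0085 q6 1.557
```

The force now drops while z stays put, so the head is caught. I'll release it, retreat and look.

```bash
python3 -m handwheel '[{"xyz": [0, 0, -0.0003]}, {}, {}]' 0.04 >/dev/null
python3 -m handwheel '[{"xyz": [0, 0, -0.01]}, {"xyz": [0, 0, -0.025]}, {"xyz": [0, 0, -0.035]}, {"xyz": [0, 0, -0.035]}]' >/dev/null
python3 -m handwheel '[{"xyz": [-0.03, 0.02, 0]}, {"xyz": [-0.04, 0, 0]}, {"xyz": [-0.04, 0, 0]}, {"xyz": [-0.04, 0, 0]}, {"xyz": [-0.03, 0, 0]}]' >/dev/null
python3 - <<'E'
from h import *
rel(); S=get("scene");T=get("top")
a=orange(S,(290,190,400,340));b=orange(T,(290,190,400,300));print(a,b)
A=cv2.resize(S["img"][190:340,270:450],None,fx=2.2,fy=2.6);B=cv2.resize(T["img"][190:340,240:440],None,fx=2,fy=2.6)
cv2.imwrite("pics/f.png",np.hstack([A,B])[:,:,::-1])
E
```

```text
t 16.55 unit xy -0.2431 -0.0181 z 0.227 yhead -1.5792 F [-0.08 -0.06  0.67] M [-0.02 -0.01 -0.02] w 0.0396 q6 1.48
[([300, 227, 18, 7, 56], [310.0, 230.2]), ([307, 264, 15, 11, 125], [313.7, 269.3]), ([321, 283, 3, 2, 4], [322.0, 283.5]), ([364, 302, 6, 7, 25], [366.2, 304.6])] [([333, 258, 8, 19, 46], [336.3, 266.7])]
```

View pics/f.png

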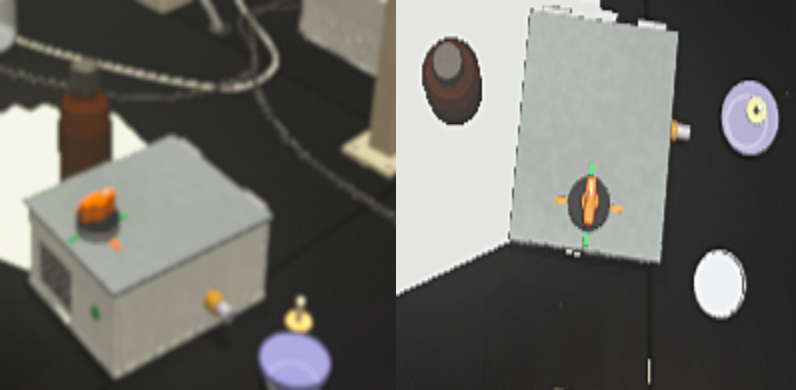

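The wing is aligned with the green marks at about (590,200), the head stays down and the cover is level. The bottle, lamp and dish haven't moved.

```bash
python3 -c "
from rig import ticket; print(ticket.sign_off())"
```

```text
the job is handed in; nothing more can be done
None
```

The cover is shut and the fastener was pressed, turned ninety degrees clockwise and let go; it stayed caught at the green marks, with the bottle, lamp and dish where they were, and the job is handed in at about 17 s (no verdict was returned).

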